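Turn the rotary specimen stage to its index mark

TASK

Two small rotary specimen stages stand on the bench. Take hold of the long rectangular resin block clipped on one of them and turn it, with its turntable, until the turntable's pointer points straight at the index wedge on the foot of that stage, then let go. Leave the other stage, which carries the round resin disc, as it is set.

Things in the scene. Friction and masses are not known exactly. Their poses are not given: they have to be found in the camera images.
- block_centre (a point): Centre of the clear resin block, 70 mm long, 34 wide, 22 high, clipped on a rotary stage: 25 mm above the turntable, 51 above the bench, on the turntable's vertical axis. Block and turntable turn together (95 degrees either side of the wedge, 0.08 N m friction, stays put). x runs along the block to the pointer, z up. Grip the two long sides midway; they overhang the pedestal; clips at the ends.
- block_stage_pointer (a point): Tip of the black arrow-shaped pointer plate on the rim of the aluminium turntable (88 mm across) that carries the long block: 61 mm from the turning axis, straight off one end of the block, 23 mm above the bench. The arrow is 25 mm wide and turns with the block. At the start it is 34 to 77 degrees anticlockwise, seen from above, of the wedge.
- block_mark (a point): Inward point of the white index wedge (18 x 20 mm, its top 22.5 mm above the bench) on the round grey foot (166 mm across, 14 mm high, fixed to the bench) of the same stage: 63 mm from the turning axis, 18 mm above the bench, on the side that roughly faces the robot. The pointer tip stands right at it when the stage is set.
- disc_stage_pointer (a point): Tip of the pointer of the other stage, built alike, which carries a round clear resin disc (67 mm across, 24 mm high, top about 64 mm above the bench) in place of the block; 61 mm from that stage's axis. Must not be turned.

How it is judged:
By the outcome, as a careful person would: the job done as asked, in the order asked, and still so for the second after the job is handed in, with the robot touching nothing.
It also fails if it takes over 32 s, if anything falls off the work surface, if the arm or the gripper's body presses on something with over 40 N, if the wrist force passes 120 N, or if a joint passes its speed limit or range.

ROBOT

A 6-joint arm with a two-finger parallel gripper is mounted at the origin on a cart in front of the work surface, level with it; the furniture and walls round the work are solid. World frame = base frame: x ahead of the robot, y to its left, z up, the work surface at z = 0. Lengths are in m, angles in rad, forces in N, time in s.
With the tool pointing down it reaches from about 0.375 to 0.975 m from the base axis. Payload 3.8 kg.
Tool frame: the origin (TCP) lies midway between the tips of the shut fingers; the grasp point (between the pads) lies 19 mm behind it; z points along the fingers, y is the direction in which the jaws open and shut (so a half turn about z gives the same grasp; the last joint's range is limited). The gripper opens to 88 mm and grips with 3 to 60 N. Pads are 18 mm wide; open, the fingers measure 123 mm over their backs; the gripper's body (75 mm by 187 mm) begins 45 mm behind the grasp point.
Start: joints at [-1.224, 0.264, 1.604, -0, 1.274, -0.037], TCP at [0.253, -0.626, 0.239] pointing down, gripper open.
Joint ranges: [-2.63, 2.63], [-0.94, 2.18], [0.31, 2.57], [-1.31, 4.45], [0, 2.66], [-2.55, 2.55]. Speed limits (rad/s): [2.57, 2.57, 3.14, 3.14, 3.14, 3.14].

INTERFACE

Orientations are given as a 3x3 rotation matrix whose columns are the frame's x, y, z axes.
In Python, from bench import ctrl gives the robot as it stands.
- The arm moves only by the tool jog_arm, never from a script. Its argument "plan" is a list of rows, each an object of numbers: "dx", "dy", "dz": the shift along the world's x, y, z in cm; "ax", "ay", "az": the turn, a rotation vector about the world's x, y, z in rad; "claw": the opening, from -1 (shut) to 1 (fully open). In form: [{"dx": .., "dy": .., "dz": .., "ax": .., "ay": .., "az": .., "claw": ..}, ...]. A call has exactly 10 rows; each row shifts and turns the commanded pose from where the row before left it; what a row does not reach is not made up. A row lasts 1/12 s, in which the tool goes at most 41.7 mm and 7.16 degrees, less where a joint would pass 70% of its speed; a pose out of reach is approached as far as the arm can. A call with a gripper value outside its range is refused whole. The fingers move at their own pace and stop on an object; "force" is the grip in N (left out, the last holds). Time passes only in rows, so rows that do not move let the fingers close, or fill a call up. It gives the time, the measured TCP pose, the force and the opening at its end, in the units of the state.
- ctrl.sense(): the state, without advancing time (a new reading comes with each control period).
- ctrl.camera(name): name is "side" or "top" or "wrist"; returns the picture (400x640x3 uint8, red, green, blue); there is no depth.
- ctrl.camera_model(name): a dict with "fov_y" (degrees; the focal length in pixels is half the picture's height over the tangent of half this angle, whatever the lens; pixels are square), "cx", "cy" (the principal point, pixels), "k1" (the pictures are not rectified: a ray, as slopes to the right and down, at radius r is drawn at 1 + k1 r^2 times it, then the intrinsics apply), "R" (3x3) and "t" (3): a world point X has camera coordinates R X + t; the wrist camera has in their place "T_tool_cam" (4x4, takes a point from camera to tool coordinates, whose origin is the TCP and whose axes are the flange's). Camera axes: x right, y down, z forward; pixel columns grow to the right and rows downward; lengths in m; the calibration is good to about 2 mm. A picture is of the moment at which its call begins: read the wrist's pose just before it. camera_model takes no time and is no camera call.
- ctrl.close_job(): hands the job in, once; it reports no verdict.
The state is a dict: "clock": time; "joints": joint angles; "qd": joint speeds; "joint_efforts": joint torques, N m; "eef_pos": TCP position; "tcp_rot": TCP orientation; "force": force on the tool from outside, world axes, zero at the start; "wrist_torque": the same for the moment, N m; "finger_gap": finger opening in m.
Only numpy, scipy, OpenCV 4.12 (cv2) and the standard library are available. Lean on these libraries where they do the work, as an engineer would, in place of code of your own. Each camera call takes 0.05 s, during which the arm holds its last target.

## Working session

There is one attempt and no reset: what is moved stays moved. The work goes in short steps, Python scripts to look and compute and a tool call to move; the robot and the scene stay as the last step left them, time stands still between calls to the robot, and variables do not carry over. Pictures are saved under pics/ and viewed, and the job is handed in when it is done.

Besides the shell and the picture viewer there is one more tool, called after ">>>" as name(argument=value, ...) on one line, values as JSON. jog_arm: Moves the arm, as the interface text tells. Its arguments: {"type":"object","properties":{"plan":{"type":"array"},"force":{"type":"number"}},"required":["plan"]}

```bash
mkdir -p pics; ls
python3 - <<'E'
from bench import ctrl
import cv2,numpy as np
s=ctrl.sense();print(s['clock'],s['eef_pos'],s['tcp_rot'],s['finger_gap'])
for n in('top','side'):
    cv2.imwrite(f'pics/{n}0.png',ctrl.camera(n)[:,:,::-1]);m=ctrl.camera_model(n);print(n,m)
print(ctrl.camera_model('wrist'))
E
```

```text
pics
0.0 [ 0.25250417 -0.62521028  0.23738758] [[ 9.27247551e-01  3.74448112e-01 -7.68117687e-04]
 [ 3.74448891e-01 -9.27245132e-01  2.11974565e-03]
 [ 8.15013685e-05 -2.25314978e-03 -9.99997458e-01]] 0.0879637603610602
top {'fov_y': 57.26707174782429, 'cx': 320.22236444152634, 'cy': 195.53574400852452, 'k1': -0.031359915526438235, 'R': array([[-0.00219114, -0.99995704, -0.0090067 ],
       [-0.9949985 ,  0.00307956, -0.0998424 ],
       [ 0.09986584,  0.00874289, -0.9949625 ]]), 't': array([8.66914974e-04, 4.91346765e-01, 9.42285546e-01])}
side {'fov_y': 45.954585164625826, 'cx': 318.0104139905516, 'cy': 204.681472983341, 'k1': -0.014966597526604198, 'R': array([[-0.82719279, -0.56176471, -0.01313394],
       [-0.230623  ,  0.3607186 , -0.90371186],
       [ 0.51241108, -0.74451494, -0.42793969]]), 't': array([0.39535966, 0.19237701, 0.81124775])}
{'fov_y': 61.307606182695174, 'cx': 316.40988701819, 'cy': 197.02132091425565, 'k1': -0.07258270338396475, 'T_tool_cam': array([[-1.01544554e-03, -9.65141796e-01, -2.61725588e-01,
         6.62166771e-02],
       [ 9.99998707e-01, -1.30630929e-03,  9.37353781e-04,
         5.41739038e-04],
       [-1.24657388e-03, -2.61724298e-01,  9.65141875e-01,
        -1.46670359e-01],
       [ 0.00000000e+00,  0.00000000e+00,  0.00000000e+00,
         1.00000000e+00]])}
```

```bash
ls -la pics
```

```text
total 788
drwxr-xr-x 2 agent agent   4096 Dec  6 17:07 .
drwxr-xr-x 3 agent agent   4096 Dec  6 17:07 ..
-rw-r--r-- 1 agent agent 471324 Dec  6 17:07 side0.png
-rw-r--r-- 1 agent agent 323263 Dec  6 17:07 top0.png
```

View pics/top0.png

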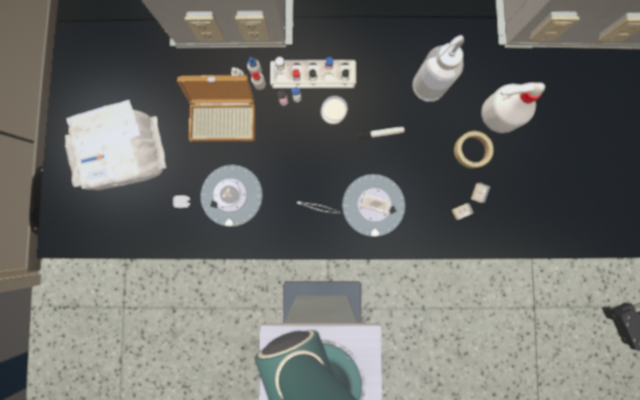

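View pics/side0.png

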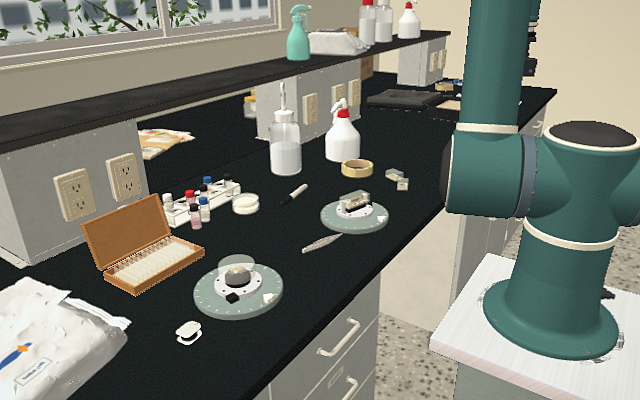

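The top view shows the block stage's foot at about (374,205), with its wedge at (374,232) and dark pointer at (393,210). The disc stage is at (231,195). I'll measure the block stage more finely.

```bash
cat > h.py <<'E'
import numpy as np,cv2
def K(m):
    f=200/np.tan(np.radians(m['fov_y']/2));return np.array([[f,0,m['cx']],[0,f,m['cy']],[0,0,1.]])
def ray(m,p):
    # p Nx2 ->world origin, dirs (static cam)
    d=(np.asarray(p,float).reshape(-1,2)-[m['cx'],m['cy']])/K(m)[0,0]
    u=d.copy()
    for _ in range(20): u=d/(1+m['k1']*(u**2).sum(1,keepdims=True))
    return np.c_[u,np.ones(len(u))]
def pose(m,s=None):
    if 'R' in m: return -m['R'].T@m['t'],m['R'].T
    T=np.eye(4);T[:3,:3]=s['tcp_rot'];T[:3,3]=s['eef_pos'];T=T@m['T_tool_cam'];return T[:3,3],T[:3,:3]
def toplane(m,p,z,s=None):
    o,R=pose(m,s);d=ray(m,p)@R.T
    return o+d*((z-o[2])/d[:,2])[:,None]
E
python3 - <<'E'
import cv2
a=cv2.imread('pics/top0.png')[165:245,330:420];cv2.imwrite('pics/topc.png',cv2.resize(a,None,fx=6,fy=6,interpolation=cv2.INTER_CUBIC))
a=cv2.imread('pics/side0.png')[180:240,310:400];cv2.imwrite('pics/sidec.png',cv2.resize(a,None,fx=8,fy=8,interpolation=cv2.INTER_CUBIC))
from h import *; from bench import ctrl
m=ctrl.camera_model('top')
print(toplane(m,[[374,205],[231,195]],.014),toplane(m,[[374,232]],.02),toplane(m,[[395,210]],.023))
E
```

```text
[[ 0.46666701 -0.14333452  0.014     ]
 [ 0.4945937   0.23876964  0.014     ]] [[ 0.39517372 -0.14134954  0.02      ]] [[ 0.45263523 -0.19716511  0.023     ]]
```

View pics/topc.png

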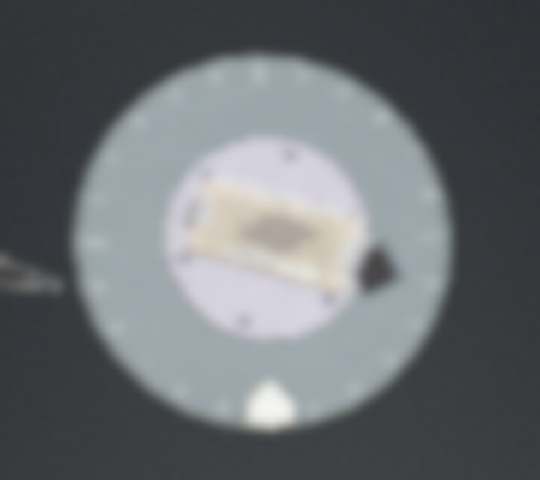

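View pics/sidec.png

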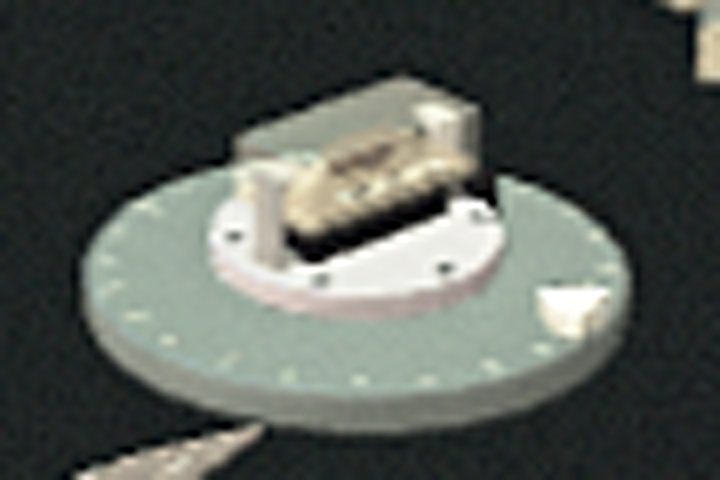

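```bash
cat > meas.py <<'E'
from h import *
from bench import ctrl
def measure(img,m,s=None,x0=330,x1=420,y0=165,y1=245,show=None):
    g=cv2.cvtColor(img,cv2.COLOR_RGB2GRAY);hsv=cv2.cvtColor(img,cv2.COLOR_RGB2HSV)
E
python3 - <<'E'
from h import *; from bench import ctrl
m=ctrl.camera_model('top');a=cv2.imread('pics/top0.png');g=cv2.cvtColor(a,cv2.COLOR_BGR2GRAY)
x0,y0=330,165
c=cv2.resize(g[y0:245,x0:420],None,fx=4,fy=4,interpolation=cv2.INTER_CUBIC)
px=lambda q:(np.asarray(q,float).reshape(-1,2)+.5)/4-.5+[x0,y0]
_,b=cv2.threshold(c,110,255,0)
cs,_=cv2.findContours(b,0,2);k=max(cs,key=cv2.contourArea)
P=toplane(m,px(k),.014);A=np.c_[2*P[:,:2],np.ones(len(P))]
for _ in range(3):
    q=np.linalg.lstsq(A,(P[:,:2]**2).sum(1),rcond=None)[0];r=np.sqrt(q[2]+q[:2]@q[:2])
    e=abs(np.hypot(*(P[:,:2]-q[:2]).T)-r);ok=e<.003;P=P[ok];A=A[ok]
print('foot',q[:2],r,len(P))
ax=q[:2]
# wedge: bright, far from block
yy,xx=np.mgrid[0:c.shape[0],0:c.shape[1]];W=toplane(m,px(np.c_[xx.ravel(),yy.ravel()]),.0225)[:,:2]-ax
R=np.hypot(*W.T).reshape(c.shape);T=np.degrees(np.arctan2(W[:,1],W[:,0])).reshape(c.shape)%360
w=(c>205)&(R>.058)&(R<.085);n,l,st,ce=cv2.connectedComponentsWithStats(w.astype(np.uint8))
for i in range(1,n):
    if st[i,4]>50: print('wedge',st[i,4],'ang',T[l==i].mean(),'rmin',R[l==i].min(),R[l==i].max())
d=(c<105)&(R<.07)&(R>.045);n,l,st,ce=cv2.connectedComponentsWithStats(d.astype(np.uint8))
for i in range(1,n):
    if st[i,4]>50: print('ptr',st[i,4],'ang',T[l==i].mean(),'far pt',T[l==i][R[l==i].argmax()],R[l==i].max())
# block top colour: cross-check direction
col=cv2.resize(a[y0:245,x0:420],None,fx=4,fy=4,interpolation=cv2.INTER_CUBIC).astype(int)
t=((col[:,:,2]-col[:,:,0]>12)&(R<.05)).astype(np.uint8);t=cv2.morphologyEx(t,3,np.ones((9,9)))
cs,_=cv2.findContours(t,0,2);k=max(cs,key=cv2.contourArea);bx=cv2.boxPoints(cv2.minAreaRect(k))
B=toplane(m,px(bx),.062)[:,:2];print('block',B.mean(0),[(np.linalg.norm(v),np.degrees(np.arctan2(v[1],v[0]))) for v in(B[1]-B[0],B[2]-B[1])])
E
```

```text
foot [ 0.46759933 -0.14149566] 0.08293909832330794 379
wedge 578 ang 180.7442755793933 rmin 0.06362229858860606 0.08004678281913279
ptr 371 ang 253.9676969588021 far pt 253.33867135083918 0.05782930983757903
block [ 0.46612133 -0.13872385] [(np.float64(0.02995552397820672), np.float64(-16.705225976959575)), (np.float64(0.06485936153691738), np.float64(-106.33660778619783))]
```

Measured: axis (0.4676, -0.1415), foot radius 82.9 mm (expected 83), wedge at 180.7°, pointer at about 253.7°. The block direction agrees at 253.7°. The turn needed is about 73° clockwise, inside the stated 34–77°. I'll move above the block with the jaws at -16.3°.

>>> jog_arm(plan=[{"dx": 1.08, "dy": 2.42, "az": 0.045, "claw": 1}, {"dx": 1.08, "dy": 2.42, "az": 0.045, "claw": 1}, {"dx": 1.08, "dy": 2.42, "az": 0.045, "claw": 1}, {"dx": 1.08, "dy": 2.42, "az": 0.045, "claw": 1}, {"dx": 1.08, "dy": 2.42, "az": 0.045, "claw": 1}, {"dx": 1.08, "dy": 2.42, "az": 0.045, "claw": 1}, {"dx": 1.08, "dy": 2.42, "az": 0.045, "claw": 1}, {"dx": 1.08, "dy": 2.42, "az": 0.045, "claw": 1}, {"dx": 1.08, "dy": 2.42, "az": 0.045, "claw": 1}, {"dx": 1.08, "dy": 2.42, "az": 0.045, "claw": 1}], force=40)

```text
validation failed for argument at $.pl...
```

>>> jog_arm(plan=[{"dx": 1.08, "dy": 2.42, "az": 0.045, "claw": 1}, {"dx": 1.08, "dy": 2.42, "az": 0.045, "claw": 1}, {"dx": 1.08, "dy": 2.42, "az": 0.045, "claw": 1}, {"dx": 1.08, "dy": 2.42, "az": 0.045, "claw": 1}, {"dx": 1.08, "dy": 2.42, "az": 0.045, "claw": 1}, {"dx": 1.08, "dy": 2.42, "az": 0.045, "claw": 1}, {"dx": 1.08, "dy": 2.42, "az": 0.045, "claw": 1}, {"dx": 1.08, "dy": 2.42, "az": 0.045, "claw": 1}, {"dx": 1.0, "dy": 2.3, "az": 0.045, "claw": 1}, {"claw": 1}])

```text
validation failed for argument at $.pl...
```

Run:
```python
from bench import ctrl
import cv2,numpy as np
s=ctrl.sense();print(s['clock'],s['eef_pos'],s['tcp_rot'],np.degrees(np.arctan2(s['tcp_rot'][1,1],s['tcp_rot'][0,1])),s['joints'])
cv2.imwrite('pics/w1.png',ctrl.camera('wrist')[:,:,::-1]);import pickle;pickle.dump(s,open('s1.pkl','wb'))
```

```text
0.1 [ 0.25254761 -0.62530851  0.23752824] [[ 9.27237660e-01  3.74472814e-01 -6.58697884e-04]
 [ 3.74473386e-01 -9.27235856e-01  1.83072037e-03]
 [ 7.47867132e-05 -1.94417770e-03 -9.99998107e-01]] -68.00822300327846 [-1.22388493e+00  2.64667891e-01  1.60522061e+00  3.11446567e-06
  1.27364976e+00 -3.69183638e-02]
```

View pics/w1.png

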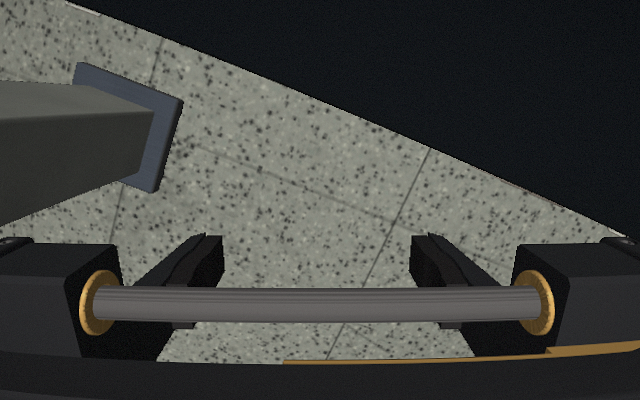

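The calls were refused and the arm hasn't moved; the wrist view shows only the floor. The rows probably need every key, so I'll fill them all in.

>>> jog_arm(plan=[{"dx": 1.08, "dy": 2.42, "dz": 0, "ax": 0, "ay": 0, "az": 0.045, "claw": 1}, {"dx": 1.08, "dy": 2.42, "dz": 0, "ax": 0, "ay": 0, "az": 0.045, "claw": 1}, {"dx": 1.08, "dy": 2.42, "dz": 0, "ax": 0, "ay": 0, "az": 0.045, "claw": 1}, {"dx": 1.08, "dy": 2.42, "dz": 0, "ax": 0, "ay": 0, "az": 0.045, "claw": 1}, {"dx": 1.08, "dy": 2.42, "dz": 0, "ax": 0, "ay": 0, "az": 0.045, "claw": 1}, {"dx": 1.08, "dy": 2.42, "dz": 0, "ax": 0, "ay": 0, "az": 0.045, "claw": 1}, {"dx": 1.08, "dy": 2.42, "dz": 0, "ax": 0, "ay": 0, "az": 0.045, "claw": 1}, {"dx": 1.08, "dy": 2.42, "dz": 0, "ax": 0, "ay": 0, "az": 0.045, "claw": 1}, {"dx": 1.08, "dy": 2.42, "dz": 0, "ax": 0, "ay": 0, "az": 0.045, "claw": 1}, {"dx": 1.08, "dy": 2.42, "dz": 0, "ax": 0, "ay": 0, "az": 0.045, "claw": 1}], force=40)

```text
clock: 0.98
eef_pos: [0.3609, -0.3825, 0.2384]
tcp_rot: [[0.671, 0.742, -0.0], [0.742, -0.671, 0.0], [0.0, -0.001, -1.0]]
force: [0.2, -0.4, 0.2]
finger_gap: 0.0882
```

>>> jog_arm(plan=[{"dx": 1.08, "dy": 2.42, "dz": 0, "ax": 0, "ay": 0, "az": 0.045, "claw": 1}, {"dx": 1.08, "dy": 2.42, "dz": 0, "ax": 0, "ay": 0, "az": 0.045, "claw": 1}, {"dx": 1.08, "dy": 2.42, "dz": 0, "ax": 0, "ay": 0, "az": 0.045, "claw": 1}, {"dx": 1.08, "dy": 2.42, "dz": 0, "ax": 0, "ay": 0, "az": 0.045, "claw": 1}, {"dx": 1.08, "dy": 2.42, "dz": 0, "ax": 0, "ay": 0, "az": 0.045, "claw": 1}, {"dx": 1.08, "dy": 2.42, "dz": 0, "ax": 0, "ay": 0, "az": 0.045, "claw": 1}, {"dx": 1.08, "dy": 2.42, "dz": 0, "ax": 0, "ay": 0, "az": 0.045, "claw": 1}, {"dx": 1.08, "dy": 2.42, "dz": 0, "ax": 0, "ay": 0, "az": 0.045, "claw": 1}, {"dx": 1.08, "dy": 2.42, "dz": 0, "ax": 0, "ay": 0, "az": 0.045, "claw": 1}, {"dx": 0.9, "dy": 2.3, "dz": 0, "ax": 0, "ay": 0, "az": 0.045, "claw": 1}])

```text
clock: 1.82
eef_pos: [0.4672, -0.1416, 0.2385]
tcp_rot: [[0.281, 0.96, -0.0], [0.96, -0.281, 0.0], [0.0, -0.0, -1.0]]
force: [-0.2, -0.6, 0.0]
finger_gap: 0.088
```

Run:
```python
from bench import ctrl
import cv2,numpy as np
ctrl.camera('wrist')
s=ctrl.sense();print(s['clock'],s['eef_pos'],np.degrees(np.arctan2(s['tcp_rot'][1,1],s['tcp_rot'][0,1])),s['joints'])
cv2.imwrite('pics/w2.png',ctrl.camera('wrist')[:,:,::-1]);import pickle;pickle.dump(s,open('s1.pkl','wb'))
```

```text
1.8667 [ 0.4682849  -0.13837958  0.23850184] -16.11226459779265 [-0.34079597 -0.09424621  1.99122675  0.00371349  1.24493499 -0.06077306]
```

View pics/w2.png

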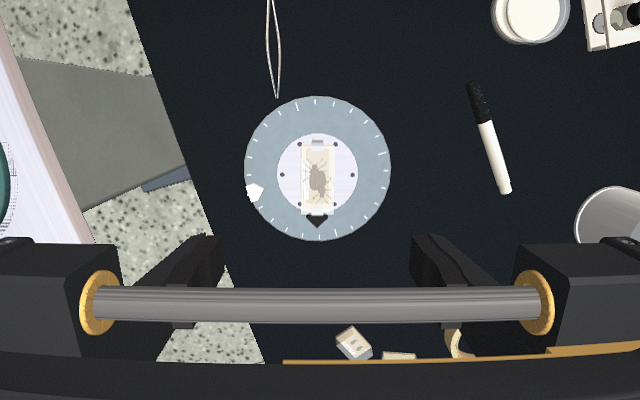

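The wrist view is sharp: the foot is at about (317,168), the pointer tip at (317,228) and the wedge at (254,191). I'll cross-check the axis and angles from it.

```bash
cat > mw.py <<'E'
from h import *; from bench import ctrl
import pickle
def measure(a,m,s,box,thr=90):
    x0,x1,y0,y1=box;F=4
    g=cv2.cvtColor(a,cv2.COLOR_BGR2GRAY)
    c=cv2.resize(g[y0:y1,x0:x1],None,fx=F,fy=F,interpolation=cv2.INTER_CUBIC)
    px=lambda q:(np.asarray(q,float).reshape(-1,2)+.5)/F-.5+[x0,y0]
    cs,_=cv2.findContours(cv2.threshold(c,thr,255,0)[1],0,2);k=max(cs,key=cv2.contourArea)
    P=toplane(m,px(k),.014,s)[:,:2]
    for it in range(8):
        q=np.linalg.lstsq(np.c_[2*P,np.ones(len(P))],(P**2).sum(1),rcond=None)[0];r=np.sqrt(q[2]+q[:2]@q[:2])
        e=abs(np.hypot(*(P-q[:2]).T)-r);P=P[e<max(.0015,.02/2**it)]
    ax=q[:2];print('foot',ax,r,len(P))
    yy,xx=np.mgrid[0:c.shape[0],0:c.shape[1]];Q=px(np.c_[xx.ravel(),yy.ravel()])
    def pol(z):
        W=toplane(m,Q,z,s)[:,:2]-ax;return np.hypot(*W.T).reshape(c.shape),np.degrees(np.arctan2(W[:,1],W[:,0])).reshape(c.shape)%360
    R,T=pol(.0225)
    for nm,msk in(('wedge',(c>205)&(R>.058)&(R<.082)),('ptr',(c<70)&(R<.068)&(R>.046))):
        n,l,st,ce=cv2.connectedComponentsWithStats(msk.astype(np.uint8))
        for i in range(1,n):
            if st[i,4]>250:
                t,rr=T[l==i],R[l==i];tip=(rr<rr.min()+.002) if nm=='wedge' else (rr>rr.max()-.002)
                print(nm,st[i,4],'mean',t.mean().round(2),'tip',t[tip].mean().round(2),'edges mid',((t.min()+t.max())/2).round(2),'r',rr.min(),rr.max())
E
python3 - <<'E'
from mw import *
m=ctrl.camera_model('wrist');s=pickle.load(open('s1.pkl','rb'))
measure(cv2.imread('pics/w2.png'),m,s,(235,400,88,250))
E
```

```text
foot [ 0.46726939 -0.14324911] 0.08231509501858122 784
wedge 3548 mean 180.15 tip 179.45 edges mid 180.44 r 0.06175851848073111 0.08178447034453619
ptr 2270 mean 253.43 tip 253.46 edges mid 253.37 r 0.04808725698375532 0.06212426881084272
```

Both views agree: the axis within 2 mm, wedge about 180.4°, pointer about 253.4°, so the turn is about 73° clockwise. Descending.

>>> jog_arm(plan=[{"dx": 0, "dy": 0, "dz": -2, "ax": 0, "ay": 0, "az": -0.01, "claw": 1}, {"dx": 0, "dy": 0, "dz": -2, "ax": 0, "ay": 0, "az": 0, "claw": 1}, {"dx": 0, "dy": 0, "dz": -2, "ax": 0, "ay": 0, "az": 0, "claw": 1}, {"dx": 0, "dy": 0, "dz": -2, "ax": 0, "ay": 0, "az": 0, "claw": 1}, {"dx": 0, "dy": 0, "dz": -2, "ax": 0, "ay": 0, "az": 0, "claw": 1}, {"dx": 0, "dy": 0, "dz": -2, "ax": 0, "ay": 0, "az": 0, "claw": 1}, {"dx": 0, "dy": 0, "dz": -1, "ax": 0, "ay": 0, "az": 0, "claw": 1}, {"dx": 0, "dy": 0, "dz": 0, "ax": 0, "ay": 0, "az": 0, "claw": 1}, {"dx": 0, "dy": 0, "dz": 0, "ax": 0, "ay": 0, "az": 0, "claw": 1}, {"dx": 0, "dy": 0, "dz": 0, "ax": 0, "ay": 0, "az": 0, "claw": 1}])

```text
clock: 2.75
eef_pos: [0.4677, -0.1437, 0.1098]
tcp_rot: [[0.293, 0.956, 0.002], [0.956, -0.293, -0.001], [-0.0, 0.002, -1.0]]
force: [0.0, -0.5, 0.5]
finger_gap: 0.0882
```

Run:
```python
from bench import ctrl
import cv2,numpy as np
s=ctrl.sense();print(s['clock'],s['eef_pos'],np.degrees(np.arctan2(s['tcp_rot'][1,1],s['tcp_rot'][0,1])),s['force'],s['wrist_torque'])
cv2.imwrite('pics/w3.png',ctrl.camera('wrist')[:,:,::-1])
```

```text
2.75 [ 0.4677371  -0.14366589  0.10983231] -17.040422161394496 [ 0.00265324 -0.54464669  0.51047527] [ 0.0277296  -0.06296078 -0.01510914]
```

View pics/w3.png

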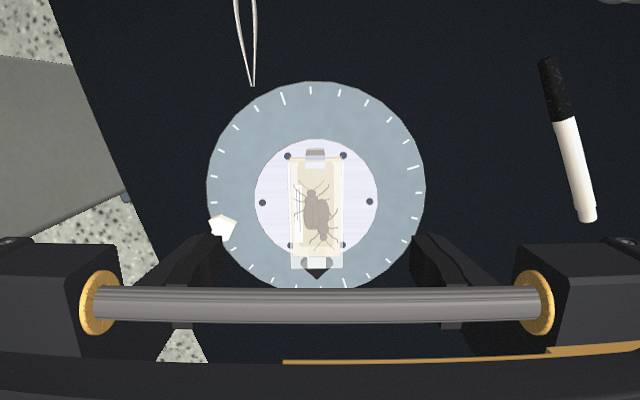

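The block is centred between the fingers (block at column 316, fingertips at 222 and 411). I'll do a quick re-measure with the arm settled.

Run:
```python
from mw import *
m=ctrl.camera_model('wrist');s=ctrl.sense();print(s['eef_pos'])
measure(cv2.imread('pics/w3.png'),m,s,(160,440,75,286))
```

```text
[ 0.46801388 -0.14369741  0.11015307]
foot [ 0.4676589  -0.14309639] 0.08220123732583373 1004
wedge 261 mean 75.64 tip 75.66 edges mid 75.65 r 0.07338698691909729 0.07856843328676241
wedge 272 mean 61.0 tip 61.04 edges mid 61.02 r 0.07339717819096418 0.07844993021351447
wedge 492 mean 90.34 tip 90.33 edges mid 90.34 r 0.06958316539546557 0.07847749034531289
wedge 278 mean 46.28 tip 46.33 edges mid 46.3 r 0.07336165831155779 0.07847121991565106
wedge 294 mean 105.0 tip 105.0 edges mid 104.98 r 0.0731788736961556 0.07836251340404
wedge 264 mean 31.56 tip 31.57 edges mid 31.59 r 0.07311918973165767 0.07805566165653367
wedge 270 mean 119.72 tip 119.67 edges mid 119.75 r 0.0728550836495925 0.07810952112650696
wedge 262 mean 134.55 tip 134.54 edges mid 134.54 r 0.07249055096978493 0.0777191284087402
wedge 451 mean 1.95 tip 2.06 edges mid 1.97 r 0.06823400863901342 0.07714855647350138
wedge 255 mean 149.38 tip 149.35 edges mid 149.39 r 0.07212779135585674 0.07724039700501303
wedge 252 mean 346.99 tip 347.02 edges mid 346.98 r 0.0718409717209544 0.07677904035386492
wedge 7362 mean 179.42 tip 178.79 edges mid 180.07 r 0.06095075445509131 0.08189823512795048
wedge 274 mean 271.09 tip 271.12 edges mid 271.13 r 0.06611819824064187 0.07352138584830384
ptr 1804 mean 253.41 tip 253.41 edges mid 253.45 r 0.05525439695365692 0.06340804187344917
```

The axis is within 1 mm of the TCP. Descend 7.6 cm and close.

>>> jog_arm(plan=[{"dx": 0, "dy": 0.05, "dz": -1.6, "ax": 0, "ay": 0, "az": 0.005, "claw": 1}, {"dx": 0, "dy": 0, "dz": -1.5, "ax": 0, "ay": 0, "az": 0, "claw": 1}, {"dx": 0, "dy": 0, "dz": -1.5, "ax": 0, "ay": 0, "az": 0, "claw": 1}, {"dx": 0, "dy": 0, "dz": -1.5, "ax": 0, "ay": 0, "az": 0, "claw": 1}, {"dx": 0, "dy": 0, "dz": -1, "ax": 0, "ay": 0, "az": 0, "claw": 1}, {"dx": 0, "dy": 0, "dz": -0.5, "ax": 0, "ay": 0, "az": 0, "claw": 1}, {"dx": 0, "dy": 0, "dz": 0, "ax": 0, "ay": 0, "az": 0, "claw": 1}, {"dx": 0, "dy": 0, "dz": 0, "ax": 0, "ay": 0, "az": 0, "claw": 1}, {"dx": 0, "dy": 0, "dz": 0, "ax": 0, "ay": 0, "az": 0, "claw": 0.3}, {"dx": 0, "dy": 0, "dz": 0, "ax": 0, "ay": 0, "az": 0, "claw": 0}])

```text
clock: 3.63
eef_pos: [0.4678, -0.1429, 0.0337]
tcp_rot: [[0.288, 0.958, 0.002], [0.958, -0.288, -0.001], [-0.0, 0.002, -1.0]]
force: [0.1, -0.2, 0.1]
finger_gap: 0.0771
```

>>> jog_arm(plan=[{"dx": 0, "dy": 0, "dz": 0, "ax": 0, "ay": 0, "az": 0, "claw": -1}, {"dx": 0, "dy": 0, "dz": 0, "ax": 0, "ay": 0, "az": 0, "claw": -1}, {"dx": 0, "dy": 0, "dz": 0, "ax": 0, "ay": 0, "az": 0, "claw": -1}, {"dx": 0, "dy": 0, "dz": 0, "ax": 0, "ay": 0, "az": 0, "claw": -1}, {"dx": 0, "dy": 0, "dz": 0, "ax": 0, "ay": 0, "az": 0, "claw": -1}, {"dx": 0, "dy": 0, "dz": 0, "ax": 0, "ay": 0, "az": 0, "claw": -1}, {"dx": 0, "dy": 0, "dz": 0, "ax": 0, "ay": 0, "az": 0, "claw": -1}, {"dx": 0, "dy": 0, "dz": 0, "ax": 0, "ay": 0, "az": 0, "claw": -1}, {"dx": 0, "dy": 0, "dz": 0, "ax": 0, "ay": 0, "az": 0, "claw": -1}, {"dx": 0, "dy": 0, "dz": 0, "ax": 0, "ay": 0, "az": 0, "claw": -1}], force=40)

```text
clock: 4.47
eef_pos: [0.4676, -0.1428, 0.0328]
tcp_rot: [[0.288, 0.958, 0.001], [0.958, -0.288, -0.0], [-0.0, 0.001, -1.0]]
force: [3.7, -1.0, -4.0]
finger_gap: 0.0333
```

Run:
```python
from bench import ctrl
import cv2,numpy as np
s=ctrl.sense();print(s['clock'],s['eef_pos'],np.degrees(np.arctan2(s['tcp_rot'][1,1],s['tcp_rot'][0,1])),s['force'],s['wrist_torque'],s['finger_gap'],s['joints'])
cv2.imwrite('pics/w4.png',ctrl.camera('wrist')[:,:,::-1])
```

```text
4.4667 [ 0.4675941  -0.14280055  0.03278404] -16.728935595887602 [ 3.69205009 -0.97678279 -3.99314844] [-0.18501078 -0.62351716  0.03497594] 0.03331518205571517 [-3.47374792e-01  1.43301031e-01  2.17393508e+00  4.93172936e-05
  8.23016638e-01 -5.54332725e-02]
```

View pics/w4.png

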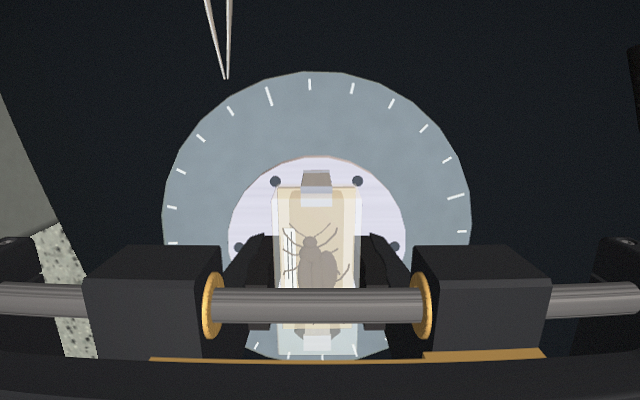

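The block is gripped (gap 33.3 mm, forces small). Turning clockwise.

>>> jog_arm(plan=[{"dx": 0, "dy": 0, "dz": 0, "ax": 0, "ay": 0, "az": -0.07, "claw": -1}, {"dx": 0, "dy": 0, "dz": 0, "ax": 0, "ay": 0, "az": -0.07, "claw": -1}, {"dx": 0, "dy": 0, "dz": 0, "ax": 0, "ay": 0, "az": -0.07, "claw": -1}, {"dx": 0, "dy": 0, "dz": 0, "ax": 0, "ay": 0, "az": -0.07, "claw": -1}, {"dx": 0, "dy": 0, "dz": 0, "ax": 0, "ay": 0, "az": -0.07, "claw": -1}, {"dx": 0, "dy": 0, "dz": 0, "ax": 0, "ay": 0, "az": -0.07, "claw": -1}, {"dx": 0, "dy": 0, "dz": 0, "ax": 0, "ay": 0, "az": -0.07, "claw": -1}, {"dx": 0, "dy": 0, "dz": 0, "ax": 0, "ay": 0, "az": -0.07, "claw": -1}, {"dx": 0, "dy": 0, "dz": 0, "ax": 0, "ay": 0, "az": -0.07, "claw": -1}, {"dx": 0, "dy": 0, "dz": 0, "ax": 0, "ay": 0, "az": -0.07, "claw": -1}])

```text
clock: 5.35
eef_pos: [0.4672, -0.1425, 0.0328]
tcp_rot: [[0.839, 0.544, 0.0], [0.544, -0.839, 0.0], [0.0, 0.0, -1.0]]
force: [3.4, -0.2, -1.8]
finger_gap: 0.0334
```

>>> jog_arm(plan=[{"dx": 0, "dy": 0, "dz": 0, "ax": 0, "ay": 0, "az": -0.07, "claw": -1}, {"dx": 0, "dy": 0, "dz": 0, "ax": 0, "ay": 0, "az": -0.07, "claw": -1}, {"dx": 0, "dy": 0, "dz": 0, "ax": 0, "ay": 0, "az": -0.07, "claw": -1}, {"dx": 0, "dy": 0, "dz": 0, "ax": 0, "ay": 0, "az": -0.07, "claw": -1}, {"dx": 0, "dy": 0, "dz": 0, "ax": 0, "ay": 0, "az": -0.07, "claw": -1}, {"dx": 0, "dy": 0, "dz": 0, "ax": 0, "ay": 0, "az": -0.07, "claw": -1}, {"dx": 0, "dy": 0, "dz": 0, "ax": 0, "ay": 0, "az": -0.07, "claw": -1}, {"dx": 0, "dy": 0, "dz": 0, "ax": 0, "ay": 0, "az": -0.06, "claw": -1}, {"dx": 0, "dy": 0, "dz": 0, "ax": 0, "ay": 0, "az": -0.02, "claw": -1}, {"dx": 0, "dy": 0, "dz": 0, "ax": 0, "ay": 0, "az": 0, "claw": -1}])

```text
clock: 6.18
eef_pos: [0.4671, -0.1423, 0.0328]
tcp_rot: [[1.0, 0.009, 0.0], [0.009, -1.0, 0.001], [0.0, -0.001, -1.0]]
force: [3.2, 2.0, -1.9]
finger_gap: 0.0335
```

Run:
```python
from bench import ctrl
import cv2,numpy as np
for n in('wrist','top','side'): 
    a=ctrl.camera(n)[:,:,::-1]
    cv2.imwrite(f'pics/{n}5.png',a)
s=ctrl.sense();print(s['clock'],s['eef_pos'],np.degrees(np.arctan2(s['tcp_rot'][1,1],s['tcp_rot'][0,1])),s['force'],s['wrist_torque'],s['finger_gap'],s['joints'])
cv2.imwrite('pics/side5c.png',cv2.resize(cv2.imread('pics/side5.png')[150:250,280:420],None,fx=5,fy=5,interpolation=2))
```

```text
6.3333 [ 0.46710844 -0.14225506  0.03278328] -89.46451100156852 [ 2.93152838  3.23182192 -0.9447137 ] [ 0.47401025 -0.48505153 -0.07912839] 0.033688791326575485 [-3.47118528e-01  1.42934635e-01  2.17436731e+00  9.40560771e-04
  8.24199574e-01  1.21369311e+00]
```

View pics/wrist5.png

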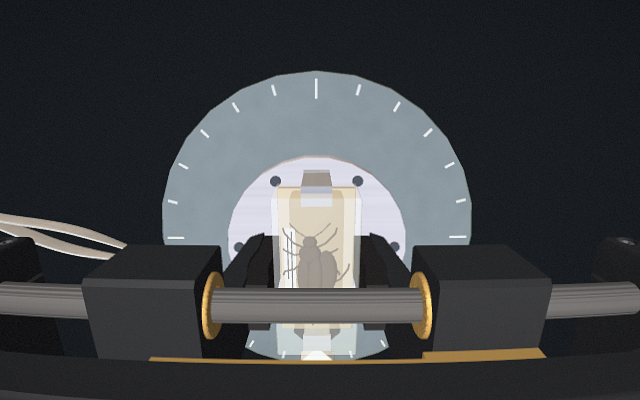

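View pics/side5c.png

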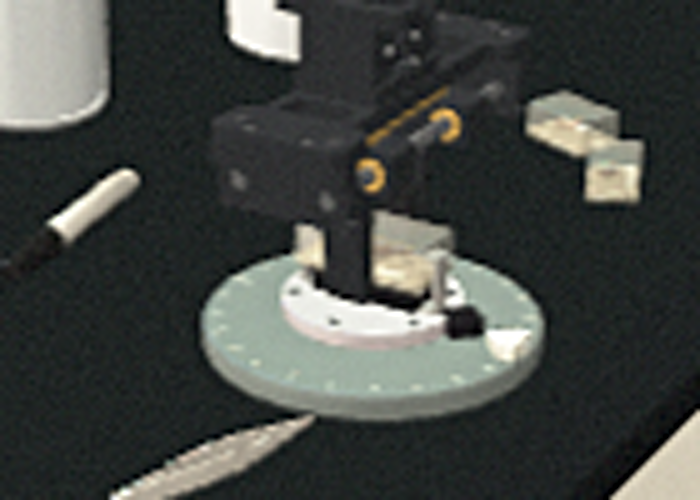

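The pointer is right at the wedge, and the dial's long ticks sit symmetric in the wrist view: left (176,237), right (457,237), far (316,88). Release, lift and check.

>>> jog_arm(plan=[{"dx": 0, "dy": 0, "dz": 0, "ax": 0, "ay": 0, "az": 0, "claw": -0.1}, {"dx": 0, "dy": 0, "dz": 0, "ax": 0, "ay": 0, "az": 0, "claw": 0.2}, {"dx": 0, "dy": 0, "dz": 0, "ax": 0, "ay": 0, "az": 0, "claw": 0.6}, {"dx": 0, "dy": 0, "dz": 0, "ax": 0, "ay": 0, "az": 0, "claw": 1}, {"dx": 0, "dy": 0, "dz": 0, "ax": 0, "ay": 0, "az": 0, "claw": 1}, {"dx": 0, "dy": 0, "dz": 0, "ax": 0, "ay": 0, "az": 0, "claw": 1}, {"dx": 0, "dy": 0, "dz": 0, "ax": 0, "ay": 0, "az": 0, "claw": 1}, {"dx": 0, "dy": 0, "dz": 0, "ax": 0, "ay": 0, "az": 0, "claw": 1}, {"dx": 0, "dy": 0, "dz": 0, "ax": 0, "ay": 0, "az": 0, "claw": 1}, {"dx": 0, "dy": 0, "dz": 0, "ax": 0, "ay": 0, "az": 0, "claw": 1}])

```text
clock: 7.17
eef_pos: [0.4669, -0.1426, 0.0327]
tcp_rot: [[1.0, 0.009, -0.0], [0.009, -1.0, -0.0], [-0.0, 0.0, -1.0]]
force: [-0.1, -0.2, -0.5]
finger_gap: 0.088
```

>>> jog_arm(plan=[{"dx": 0, "dy": 0, "dz": 1, "ax": 0, "ay": 0, "az": 0, "claw": 1}, {"dx": 0, "dy": 0, "dz": 2, "ax": 0, "ay": 0, "az": 0, "claw": 1}, {"dx": 0, "dy": 0, "dz": 3, "ax": 0, "ay": 0, "az": 0, "claw": 1}, {"dx": 0, "dy": 0, "dz": 3, "ax": 0, "ay": 0, "az": 0, "claw": 1}, {"dx": 0, "dy": 0, "dz": 3, "ax": 0, "ay": 0, "az": 0, "claw": 1}, {"dx": 0, "dy": 0, "dz": 3, "ax": 0, "ay": 0, "az": 0, "claw": 1}, {"dx": 0, "dy": 0, "dz": 3, "ax": 0, "ay": 0, "az": 0, "claw": 1}, {"dx": 0, "dy": 0, "dz": 2, "ax": 0, "ay": 0, "az": 0, "claw": 1}, {"dx": 0, "dy": 0, "dz": 0, "ax": 0, "ay": 0, "az": 0, "claw": 1}, {"dx": 0, "dy": 0, "dz": 0, "ax": 0, "ay": 0, "az": 0, "claw": 1}])

```text
clock: 8.0
eef_pos: [0.4678, -0.1429, 0.2347]
tcp_rot: [[1.0, 0.009, 0.004], [0.009, -1.0, -0.001], [0.004, 0.001, -1.0]]
force: [-0.1, -0.0, -0.1]
finger_gap: 0.0884
```

Run:
```python
from mw import *
ctrl.camera('wrist');ctrl.camera('wrist')
s=ctrl.sense();a=ctrl.camera('wrist')[:,:,::-1].copy();cv2.imwrite('pics/w6.png',a)
print(s['clock'],s['eef_pos'],s['qd'].round(3) if hasattr(s['qd'],'round') else s['qd'],s['force'])
measure(a,ctrl.camera_model('wrist'),s,(235,400,88,250))
cv2.imwrite('pics/w6c.png',cv2.resize(a[80:260,225:415],None,fx=3.3,fy=3.3,interpolation=2))
cv2.imwrite('pics/side6.png',ctrl.camera('side')[:,:,::-1])
```

```text
8.1 [ 0.46606291 -0.14224305  0.23155063] [ 0.002  0.018  0.02   0.    -0.001 -0.   ] [ 0.09370043  0.06422595 -0.03348896]
foot [ 0.46752593 -0.14335485] 0.08246682217964937 766
wedge 129089 mean 179.26 tip 179.84 edges mid 180.0 r 0.05800006684607063 0.08197655205490148
ptr 2252 mean 180.65 tip 180.83 edges mid 180.61 r 0.048077711470160885 0.060990749732328126
```

View pics/w6c.png

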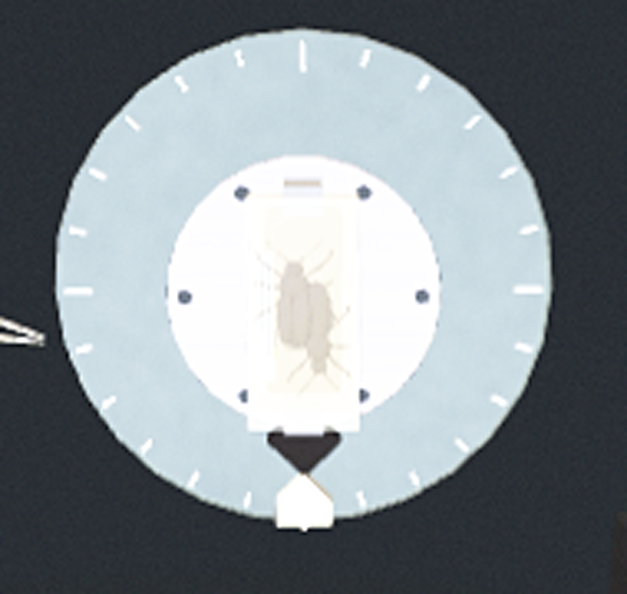

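View pics/side6.png

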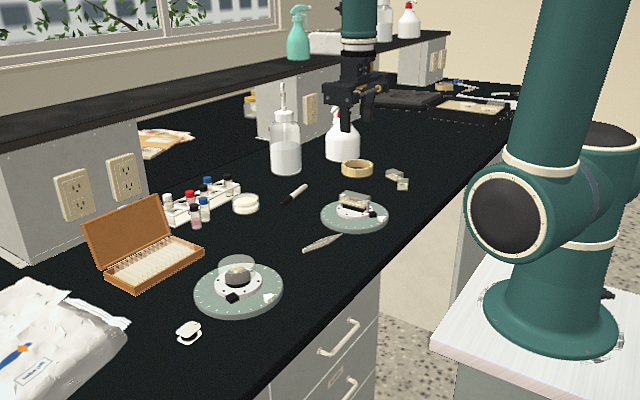

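The pointer tip (304,474) meets the wedge point (304,476) in the enlarged view. The disc stage looks unchanged, with its pointer at (232,298) in the side view. My wedge mask flooded because this picture is brighter, so I'll redo it with a higher threshold.

```bash
sed -i 's/c>205/c>245/' mw.py
python3 - <<'E'
from mw import *
s=ctrl.sense();measure(cv2.imread('pics/w6.png'),ctrl.camera_model('wrist'),s,(235,400,88,250))
a,b=[cv2.imread(f'pics/side{k}.png').astype(int)[250:325,190:290] for k in(0,6)]
print('disc stage diff',abs(a-b).mean(), 'px>60:',(abs(a-b).max(2)>60).sum())
g=cv2.imread('pics/w6.png',0)
for y in range(220,244,2):
    r=g[y,285:350]; d=np.where(r<90)[0]+285; w=np.where(r>240)[0]+285
    print(y,'dark',d[[0,-1]].mean() if len(d) and len(d)<30 else None,'white',w[[0,-1]].mean() if len(w) else None)
E
```

```text
foot [ 0.4668797  -0.14309377] 0.0822805299252778 766
wedge 3124 mean 180.45 tip 179.65 edges mid 180.75 r 0.06230280585444201 0.08177974679555632
ptr 2252 mean 180.66 tip 180.85 edges mid 180.63 r 0.047935677787145074 0.06082843483669882
disc stage diff 2.6042222222222224 px>60: 0
220 dark 317.0 white None
222 dark 317.0 white None
224 dark None white 332.0
226 dark None white 316.0
228 dark None white 316.0
230 dark None white 317.0
232 dark 317.0 white 317.0
234 dark 317.0 white 317.0
236 dark None white 317.0
238 dark None white 316.5
240 dark None white 317.0
242 dark None white None
```

Pointer 180.65° against wedge 180.45–180.75°, with both centred on column 317. They agree within about half a degree.

```bash
python3 -c "
from bench import ctrl
print(ctrl.close_job())"
```

```text
the job is handed in; nothing more can be done
None
```

I turned the block and its turntable about 73° clockwise until the pointer points straight at the index wedge. Then I released the block, lifted the gripper about 20 cm clear and handed the job in at about 8.2 s.

- **Alignment after release:** the pointer is at 180.65° and the wedge at 180.45–180.75° by its body and edges. The two tips meet in the wrist view, both on pixel column 317.
- **Disc stage:** the side-camera pictures from before and after show no change there.
- **Forces:** the readings at the tool stayed at about 6 N or less in every state I checked.
- **Checks that failed or disagreed:**
  - The first two move calls were refused because the rows left out some keys, and nothing moved.
  - The wedge mask flooded in the last picture because it was brighter, so I redid it with a higher threshold.
  - The wedge angle taken from its few tip pixels reads 179.65°, about 1° off its body and edge figures. I put that down to noise.
  - The turning axis differed by about 2 mm between the top and wrist cameras, which is within the stated calibration.

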